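Shut the gas cylinder hand-tight inside its collar and cap it

TASK

We are done with the heating-torch gas cylinder: reach down inside its collar and shut the red four-armed handwheel (clockwise seen from above), going by feel until it is hand-tight on its soft seat but never forced. Then push the orange cap fully down over the collar, level, and let go. Do not bang the collar, and leave the parts on the bench where they are.

Things in the scene. Friction and masses are not known exactly. Their poses are not given: they have to be found in the camera images.
- cylinder: Grey steel gas cylinder bolted to the bench (does not move), 200 mm diameter, upright; origin at the centre of its foot on the bench, z up. The tank rises to 165 mm; the collar stands on it, round the valve. It carries the soft valve seat inside.
- collar_rim (a point): Centre of the collar's mouth, on the cylinder's axis, 242 mm above the bench. The collar is a steel ring wall 3 mm thick, 112 mm inner and 118 mm outer diameter, concentric with the cylinder; its unbroken rim is 20 mm high, with three openings below it.
- valve: Brass valve inside the collar, carrying the red handwheel; origin on the cylinder's axis 165 mm above the bench. Its round body is 30 mm in diameter up to 30 mm above this origin; its outlet stub points to the cylinder's -x, 42 mm long, its top 24 mm above this origin. Nothing else stands inside the collar.
- wheel_grip (a point): Centre of the red handwheel, half-way up: 217 mm above the bench, 25 mm below the collar's rim. Hub 24 mm diameter with four straight arms along this point's +x, -x, +y and -y, 9 mm thick, tips 29 mm from the axis, all 18 mm high. Fingers fit between the arms on opposite sides. Vertical axis; 27 mm free from the tips to the collar; 13 mm free depth below.
- handwheel (a joint): Turn of the handwheel, rad, growing as it shuts (clockwise from above). Drag about 0.12 N m; stays where left. After 0.8 to 2.3 rad of shutting (unknown, no mark tells) the soft seat takes up: torque then climbs 3 N m per rad. Hand-tight: 0.4 to 0.65 N m above what is felt running free; under 0.35 it leaks, over 0.85 the seat is crushed. Let go, it eases back but stays shut.
- cap: Orange plastic valve cap, loose, skirt down on the bench: round lid of 129 mm outer diameter, skirt 14 mm deep with 123 mm inner diameter (2.5 mm play over the collar), flat top 18 mm above its origin, bar handle on top, about 0.14 kg. Origin at the centre of the skirt's lower edge, z up; 228 mm above the bench when fully down on the rim.
- cap_grip (a point): Grip point of the cap's bar handle, on the cap's axis 42 mm above the skirt's lower edge. The bar runs along this point's x axis, 64 mm long, 18 mm wide, 36 mm high, from 18 to 54 mm above the skirt's lower edge.
- starter: Bystander: starter motor, 260 mm long, black and aluminium, origin under its middle, lying on the bench.
- carton: Bystander: small white, blue and yellow parts carton, 62 x 62 x 75 mm, origin under its centre.
- lamp: Bystander: amber marker lamp lying flat, 55 x 100 x 34 mm, origin under its centre.
- spray: Bystander: spray can standing upright, 65 mm diameter, 190 mm tall, origin under its centre.
Not all that is in view belongs to the job. Leave any pink look-alike of the cap alone. Several things have the shape of the cylinder; the one meant has the colours described above.

How it is judged:
By the outcome, as a careful person would: the job done as asked, in the order asked, and still so for the second after the job is handed in, with the robot touching nothing.
It also fails if it takes over 72 s, if anything falls off the work surface, if the arm or the gripper's body presses on something with over 40 N, if the wrist force passes 120 N, or if a joint passes its speed limit or range.

ROBOT

A 6-joint arm with a two-finger parallel gripper is mounted at the origin on the work surface. World frame = base frame: x ahead of the robot, y to its left, z up, the work surface at z = 0. Lengths are in m, angles in rad, forces in N, time in s.
With the tool pointing down it reaches from about 0.275 to 0.875 m from the base axis. Payload 12.5 kg.
Tool frame: the origin (TCP) lies at the very end of the fingers, on their centre line; the grasp point (between the pads) lies 19 mm behind it; x points along the fingers, y is the direction in which the jaws open and shut, and the axes are right-handed (so a half turn about x gives the same grasp; the last joint's range is limited). The gripper opens to 85 mm and grips with 20 to 120 N. Pads are 22 mm wide; open, the fingers measure 114 mm over their backs; the gripper's body (76 mm by 85 mm) begins 54 mm behind the grasp point. The pads swing forward as they close: fully open they stand 13 mm farther back than shut.
Start: joints at [1.046, 0.351, 1.652, -0, 1.139, -0.085], TCP at [0.234, 0.498, 0.231] pointing down, gripper open.
Joint ranges: [-2.75, 2.75], [-0.79, 2.1], [0.01, 2.65], [-1.57, 4.71], [0.07, 3.14], [-2.87, 2.87]. Speed limits (rad/s): [2.22, 2.22, 2.79, 3.14, 3.14, 3.14].

INTERFACE

Orientations are given as a 3x3 rotation matrix whose columns are the frame's x, y, z axes.
In Python, from bench import manip gives the robot as it stands. Calls block until the motion is done:
- manip.move_ptp(position, orientation): joint-space move of the TCP to a pose.
- manip.move_l(position, attitude=None, max_speed=0.15): straight line of the TCP; attitude=None keeps the orientation; max_speed is the mean speed in m/s.
- manip.move_j(angles): joint-space move.
- manip.set_gripper(opening, effort=None): opening from 0.0 (shut) to 1.0 (fully open); effort is the grip in N (None keeps the last); returns when the fingers have stopped.
- manip.dwell(seconds).
- manip.inverse_kinematics(position, orientation): joint angles nearest the present ones, or None.
- manip.grab_frame(name): name is "scene" or "top" or "wrist"; returns (picture, depth): 480x640x3 uint8, red, green, blue; 480x640 float32, m along the optical axis (not along the pixel's ray), 0 where there is no reading.
- manip.get_calibration(name): a dict with "camera_matrix" (3x3 intrinsics, pixels), "k1" (the pictures are not rectified: a ray, as slopes to the right and down, at radius r is drawn at 1 + k1 r^2 times it, then the intrinsics apply), "R" (3x3) and "t" (3): a world point X has camera coordinates R X + t. Camera axes: x right, y down, z forward; pixel columns grow to the right and rows downward; lengths in m; the calibration is good to about 2 mm. A picture is of the moment at which its call begins: read the wrist's pose just before it. get_calibration takes no time and is no camera call; for the wrist camera it gives the pose at the moment of the call.
A pose or a line that the arm cannot do raises manip.Unreachable and nothing moves.
- manip.sign_off(): hands the job in, once; it reports no verdict.
Trained networks look in the newest picture that a camera, given by its name, has taken for a name from the list of things; names that differ only in an ending like _2 or _b are one class to them, and where a whole thing is asked for, a point or a joint stands for the part that bears it (a point fixed in the world has none). Each returns a list of dicts, best first, with "confidence" (0 to 1); they miss things now and then, are a little off and sometimes report something else, mostly with a low value. They report only what shows in the picture. A call takes as long as a camera call. They do not tell look-alikes from the thing itself.
- manip.look_for(camera, name): "at" ([x, y, z] in m, in world coordinates, good to about 4 mm: the middle of the surface that is visible of it).
Readings, each from a call of its own:
- manip.current_time(): time.
- manip.current_qpos(): joint angles.
- manip.current_joint_vel(): joint speeds.
- manip.current_joint_torque(): joint torques, N m.
- manip.current_ee_pos(): TCP position.
- manip.current_tcp_rot(): TCP orientation.
- manip.current_force(): force on the tool from outside, world axes, zero at the start.
- manip.current_ft_torque(): the same for the moment, N m.
- manip.current_grip_width(): opening from 0.0 (shut) to 1.0 (fully open).
Only numpy, scipy, OpenCV 4.12 (cv2) and the standard library are available. Lean on these libraries where they do the work, as an engineer would, in place of code of your own. Each camera call takes 0.05 s, during which the arm holds its last target.

## Working session

There is one attempt and no reset: what is moved stays moved. The work goes in short steps, each a Python script; the robot and the scene stay as the last script left them, time stands still between calls to the robot, and variables do not carry over. Pictures are saved under pics/ and viewed, and the job is handed in when it is done.

```bash
ls; mkdir -p pics; python3 - <<'E'
from bench import manip
import cv2
for n in ["scene","top","wrist"]:
    p,d=manip.grab_frame(n); cv2.imwrite(f"pics/{n}0.png",p[:,:,::-1])
    c=manip.get_calibration(n); print(n,c)
    import numpy as np; np.save(f"{n}_d.npy",d); np.save(f"{n}_p.npy",p)
print(manip.current_time(), manip.current_ft_torque(), manip.current_force())
E
```

```text
pics
scene {'camera_matrix': array([[466.06476256,   0.        , 315.9715456 ],
       [  0.        , 466.06476256, 241.08287111],
       [  0.        ,   0.        ,   1.        ]]), 'k1': -0.030163900859720354, 'R': array([[-0.35749921,  0.93378243, -0.01564261],
       [ 0.66780435,  0.24388863, -0.70324653],
       [-0.6528642 , -0.26185628, -0.71077396]]), 't': array([ 0.17003317, -0.21072794,  1.73835869])}
top {'camera_matrix': array([[503.88280515,   0.        , 320.95495563],
       [  0.        , 503.88280515, 234.83328725],
       [  0.        ,   0.        ,   1.        ]]), 'k1': 0.03407315920322016, 'R': array([[ 0.01054012, -0.99990247,  0.00916246],
       [-0.99040566, -0.01170175, -0.1376942 ],
       [ 0.13778799, -0.00762324, -0.99043241]]), 't': array([-0.01586197,  0.51611771,  1.22672392])}
wrist {'camera_matrix': array([[418.34147547,   0.        , 321.86966299],
       [  0.        , 418.34147547, 242.91493248],
       [  0.        ,   0.        ,   1.        ]]), 'k1': -0.09341276627638909, 'R': array([[ 0.42611257,  0.90466697, -0.00239852],
       [ 0.85728538, -0.40294545,  0.32046333],
       [ 0.28894612, -0.13860967, -0.94725788]]), 't': array([-0.54983649, -0.04313542,  0.38046619])}
0.15 [ 0.01750396  0.00573619 -0.00132623] [-0.48541039 -0.99170726 -0.27110241]
```

View pics/scene0.png

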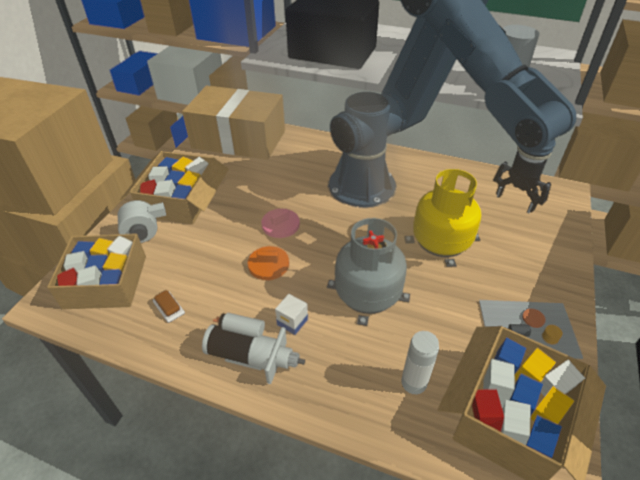

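View pics/top0.png

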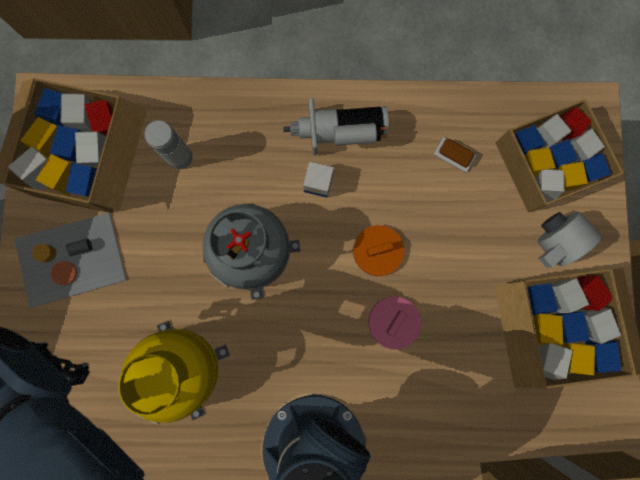

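View pics/wrist0.png

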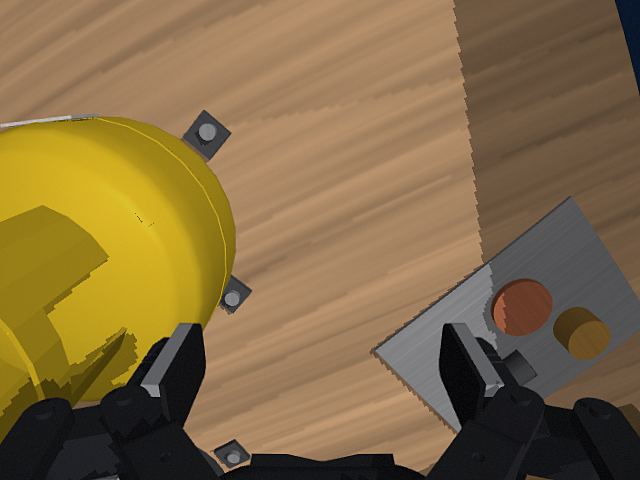

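The grey cylinder is at top (245,245) and carries the red wheel at (238,240). The yellow one at (170,375) is the look-alike. The orange cap at (379,250) is the one meant, and the pink one at (395,322) is the decoy. Next I measure both and enlarge a crop.

```bash
cat > h.py <<'E'
import numpy as np, cv2
from bench import manip
from scipy.optimize import least_squares
def cloud(d,c):
    K=c["camera_matrix"]; v,u=np.mgrid[0:480,0:640]
    pts=np.stack([u,v],-1).reshape(-1,1,2).astype(np.float64)
    n=cv2.undistortPoints(pts,K,np.array([c["k1"],0,0,0.])).reshape(480,640,2)
    X=np.concatenate([n*d[...,None],d[...,None]],-1)
    return (X-c["t"])@c["R"]
def proj(X,c):
    p,_=cv2.projectPoints(np.atleast_2d(np.asarray(X,float)),cv2.Rodrigues(c["R"])[0],c["t"],c["camera_matrix"],np.array([c["k1"],0,0,0.]))
    return p.reshape(-1,2)
def circ(P,r):
    return least_squares(lambda c:np.hypot(P[:,0]-c[0],P[:,1]-c[1])-r,np.median(P,0)[:2],loss='soft_l1',f_scale=.002).x
def circr(P):
    return least_squares(lambda c:np.hypot(P[:,0]-c[0],P[:,1]-c[1])-c[2],[*P[:,:2].mean(0),.06],loss='soft_l1',f_scale=.002).x
def masks(p):
    h=cv2.cvtColor(p,cv2.COLOR_RGB2HSV); H,S,V=[h[...,i].astype(int) for i in range(3)]
    red=((H<4)|(H>174))&(S>150)&(V>90); orange=(H>=6)&(H<=13)&(S>200)&(V>120)
    return red,orange
E
python3 - <<'E'
from h import *
for n in ["top","scene"]:
    p=np.load(n+"_p.npy");d=np.load(n+"_d.npy");c=manip.get_calibration(n)
    X=cloud(d,c); red,org=masks(p); ok=d>0
    R0=np.hypot(X[...,0]-X[...,0],0)
    m=ok&(abs(X[...,2]-.242)<.006)
    # grey collar region
    seed=np.array([.47,.13])
    print(n,"table z",np.median(X[...,2][ok]))
    # rim: near red wheel
    rw=red&ok&(X[...,2]>.19)&(X[...,2]<.25)
    W=X[rw]; print("wheel n",len(W),np.median(W,0))
    wc=np.median(W,0)
    rim=m&(np.hypot(X[...,0]-wc[0],X[...,1]-wc[1])<.075)&~red
    P=X[rim]; print("rim n",len(P),P[:,2].mean(),circ(P,.0575),circr(P))
    top=W[W[:,2]>.2235]; print("wheel top",len(top),top.mean(0))
    a=np.load("top_p.npy")
    O=X[org&ok&(X[...,2]<.07)]; print("cap n",len(O),np.median(O,0))
    ob=O[(O[:,2]>.048)]; lid=O[(O[:,2]>.012)&(O[:,2]<.024)]
    print("bar",len(ob),ob.mean(0)); 
    r=cv2.minAreaRect((ob[:,:2]*1000).astype(np.float32)); print(r); print("bar box",cv2.boxPoints(r))
    print("lid minEncl",cv2.minEnclosingCircle((lid[:,:2]*1000).astype(np.float32)))
p=np.load("top_p.npy")
cv2.imwrite("pics/crop1.png",cv2.resize(p[195:355,195:435][:,:,::-1],None,fx=3.3,fy=3.3,interpolation=cv2.INTER_CUBIC))
for n in ["wheel_grip","collar_rim","cap_grip"]:
  for cam in ["top","scene"]:
    try: print(n,cam,manip.look_for(cam,n)[:3])
    except Exception as e: print(e)
E
```

```text
top table z 0.001661895560334215
wheel n 174 [0.47776072 0.16744461 0.22687214]
rim n 322 0.2421076530765115 [0.47837783 0.16696092] [0.47838015 0.16696726 0.05741219]
wheel top 159 [0.47801181 0.16686063 0.22720299]
cap n 561 [ 0.47747559 -0.15426642  0.01956499]
bar 65 [ 0.48297287 -0.15456263  0.05475242]
((483.06732177734375, -154.82183837890625), (16.710725784301758, 59.57301712036133), 17.450212478637695)
bar box [[ 466.1642  -128.91174]
 [ 484.02878 -185.74309]
 [ 499.97043 -180.73193]
 [ 482.10587 -123.90059]]
lid minEncl ((482.5559387207031, -155.6011199951172), 63.84054946899414)
scene table z 0.0017161679720950518
wheel n 114 [0.4849237  0.16511437 0.22413502]
rim n 235 0.2400083677719987 [0.47990306 0.1648821 ] [0.47986714 0.16486778 0.05774764]
wheel top 66 [0.48106353 0.16451095 0.2256646 ]
cap n 292 [ 0.51308765 -0.17363175  0.01736652]
bar 29 [ 0.48706995 -0.17366503  0.05265407]
((486.3778381347656, -171.5323028564453), (17.449050903320312, 32.56733322143555), 2.2633135318756104)
bar box [[ 477.01706 -155.60588]
 [ 478.3032  -188.14781]
 [ 495.73862 -187.45872]
 [ 494.45248 -154.9168 ]]
lid minEncl ((488.4618835449219, -170.0215606689453), 60.25210189819336)
wheel_grip top [{'at': [0.4822, 0.1664, 0.2277], 'confidence': 0.5}]
wheel_grip scene [{'at': [0.4895, 0.1675, 0.2247], 'confidence': 0.46}]
collar_rim top [{'at': [0.1874, 0.3111, 0.1571], 'confidence': 0.86}, {'at': [0.4676, 0.1527, 0.1566], 'confidence': 0.6}]
collar_rim scene [{'at': [0.2414, 0.3322, 0.1417], 'confidence': 0.89}, {'at': [0.536, 0.1789, 0.1476], 'confidence': 0.72}]
cap_grip top [{'at': [0.4802, -0.158, 0.019], 'confidence': 0.79}, {'at': [0.3018, -0.1952, 0.0185], 'confidence': 0.77}]
cap_grip scene [{'at': [0.4902, -0.1453, 0.0174], 'confidence': 0.9}, {'at': [0.3216, -0.1868, 0.0173], 'confidence': 0.71}]
```

View pics/crop1.png

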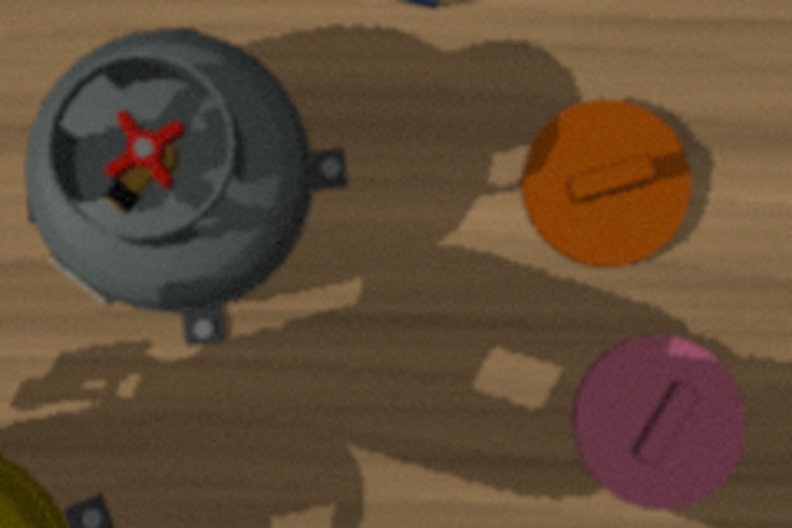

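The crop shows the orange cap with its bar and the grey cylinder with the red four-armed wheel. The camera rim fits (r = 57.4 and 57.7 mm, z = 242 and 240 mm) agree with the stated sizes. Next I plan the wrist range and then take a closer look.

```bash
cat >> h.py <<'E'
def down(a):
    return np.array([[0,np.cos(a),np.sin(a)],[0,np.sin(a),-np.cos(a)],[-1,0,0.]])
E
python3 - <<'E'
from h import *
R=manip.current_tcp_rot(); print(R.round(3)); T=manip.current_ee_pos()
c=manip.get_calibration("wrist"); cc=-c["R"].T@c["t"]
print("cam in tool",(R.T@(cc-T)).round(3),"axis in tool",(R.T@c["R"][2]).round(3))
for a in np.deg2rad(np.arange(-180,181,15)):
    q=manip.inverse_kinematics([.479,.1665,.2],down(a)); print(int(round(np.rad2deg(a))),None if q is None else np.round(q,2))
p=np.load("top_p.npy");d=np.load("top_d.npy");X=cloud(d,manip.get_calibration("top"));red,_=masks(p)
W=X[red&(X[...,2]>.22)&(X[...,2]<.25)]; v=W[:,:2]-[.4782,.1668]; r=np.hypot(*v.T); v=v[(r>.014)&(r<.035)]
print("arm angle",np.rad2deg(np.angle(np.exp(4j*np.arctan2(v[:,1],v[:,0])).mean())/4))
E
```

```text
[[-0.     0.426  0.905]
 [-0.     0.905 -0.426]
 [-1.    -0.     0.   ]]
cam in tool [-0.142  0.001 -0.081] axis in tool [ 0.947 -0.002  0.321]
-180 None
-165 None
-150 [ 0.24  0.31  1.79 -0.    1.04  2.86]
-135 [ 0.24  0.31  1.79 -0.    1.04  2.6 ]
-120 [ 0.24  0.31  1.79 -0.    1.04  2.34]
-105 [ 0.24  0.31  1.79 -0.    1.04  2.08]
-90 [ 0.24  0.31  1.79 -0.    1.04  1.81]
-75 [ 0.24  0.31  1.79 -0.    1.04  1.55]
-60 [ 0.24  0.31  1.79 -0.    1.04  1.29]
-45 [ 0.24  0.31  1.79 -0.    1.04  1.03]
-30 [ 0.24  0.31  1.79 -0.    1.04  0.77]
-15 [ 0.24  0.31  1.79 -0.    1.04  0.5 ]
0 [ 0.24  0.31  1.79 -0.    1.04  0.24]
15 [ 0.24  0.31  1.79 -0.    1.04 -0.02]
30 [ 0.24  0.31  1.79 -0.    1.04 -0.28]
45 [ 0.24  0.31  1.79 -0.    1.04 -0.54]
60 [ 0.24  0.31  1.79 -0.    1.04 -0.8 ]
75 [ 0.24  0.31  1.79 -0.    1.04 -1.07]
90 [ 0.24  0.31  1.79 -0.    1.04 -1.33]
105 [ 0.24  0.31  1.79 -0.    1.04 -1.59]
120 [ 0.24  0.31  1.79 -0.    1.04 -1.85]
135 [ 0.24  0.31  1.79 -0.    1.04 -2.11]
150 [ 0.24  0.31  1.79 -0.    1.04 -2.38]
165 [ 0.24  0.31  1.79 -0.    1.04 -2.64]
180 None
arm angle 34.69620803038093
```

```bash
python3 - <<'E'
from h import *
T=manip.current_ee_pos()
manip.move_l([T[0],T[1],.335],max_speed=.2)
manip.move_ptp([.4785,.1665,.325],down(np.deg2rad(80)))
manip.set_gripper(.72)
manip.dwell(.2)
c=manip.get_calibration("wrist"); p,d=manip.grab_frame("wrist")
print(manip.current_time(),manip.current_ee_pos(),manip.current_grip_width(),manip.current_force(),manip.current_ft_torque())
np.savez("w1.npz",p=p,d=d,**c)
cv2.imwrite("pics/w1.png",p[:,:,::-1])
X=cloud(d,c);red,_=masks(p)
W=X[red&(X[...,2]>.22)&(X[...,2]<.235)]; print(len(W),W.mean(0))
P=X[(abs(X[...,2]-.242)<.004)&(np.hypot(X[...,0]-.4785,X[...,1]-.1665)<.07)&(np.hypot(X[...,0]-.4785,X[...,1]-.1665)>.048)]
print("rim",len(P),P[:,2].mean(),circ(P,.0575),circr(P))
c0=circr(P)[:2]
for cen in (c0,W.mean(0)[:2]):
    v=W[:,:2]-cen; r=np.hypot(*v.T); v=v[(r>.015)&(r<.032)]
    print("arm angle",np.rad2deg(np.angle(np.exp(4j*np.arctan2(v[:,1],v[:,0])).mean())/4))
E
```

```text
3.2583 [0.47850649 0.16651129 0.324995  ] 0.7161446274210036 [-0.12159084  0.4296739  -0.69063426] [-0.06443457  0.00316716  0.08438276]
2360 [0.47697992 0.16596515 0.22494607]
rim 4002 0.24107284547072175 [0.47862236 0.16587362] [0.47861785 0.16587325 0.05730929]
arm angle 34.81269058241796
arm angle 34.760362198467405
```

View pics/w1.png

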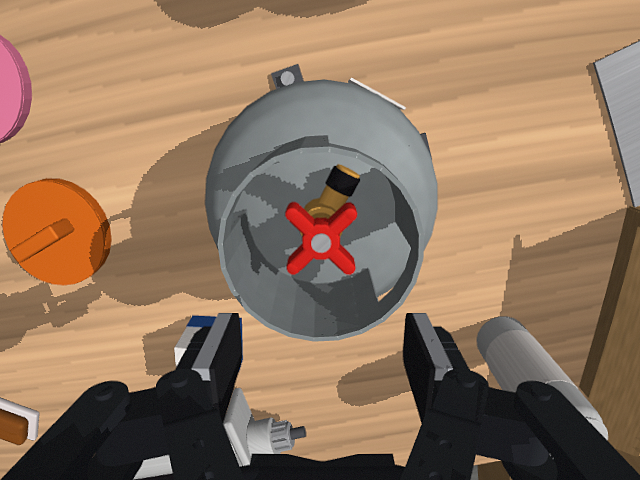

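The wheel is clearly visible at (321,243) with free gaps left and right in the jaw direction, and the stub points away below. The centre is (0.4786, 0.166) and the arms lie at 34.8°. Now I go down and close gently in the gaps.

```bash
cat >> h.py <<'E'
def ft(n=10,dt=.01):
    F=[];M=[]
    for _ in range(n):
        F.append(manip.current_force());M.append(manip.current_ft_torque());manip.dwell(dt)
    return np.mean(F,0),np.mean(M,0),np.std(M,0)
E
python3 - <<'E'
from h import *
R=down(np.deg2rad(79.8))
manip.set_gripper(.65)
manip.move_l([.4786,.1661,.26],R)
print([x.round(3) for x in ft()],manip.current_time())
manip.move_l([.4786,.1661,.215],R,max_speed=.06)
f=ft(5);print(f[0].round(2))
if abs(f[0][2])<4:
    manip.move_l([.4786,.1661,.200],max_speed=.04)
    f0=ft();print([x.round(3) for x in f0],manip.current_time())
    manip.set_gripper(.3,25)
    print(manip.current_grip_width(),[x.round(3) for x in ft()],manip.current_time(),manip.current_qpos().round(3))
p,d=manip.grab_frame("wrist");cv2.imwrite("pics/w2.png",p[:,:,::-1])
E
```

```text
[array([0.086, 0.045, 0.085]), array([-0.03 , -0.003, -0.001]), array([0.02 , 0.033, 0.026])] 4.1583
[-0.15  0.38 -0.12]
[array([-0.208, -0.08 ,  0.066]), array([-0.004, -0.007, -0.001]), array([0.028, 0.036, 0.033])] 5.7083
0.38132033437668034 [array([-7.72 , -1.104,  6.566]), array([-0.187,  1.154,  0.073]), array([0.03 , 0.026, 0.041])] 6.15 [ 0.242  0.308  1.796  0.     1.039 -1.151]
```

View pics/w2.png

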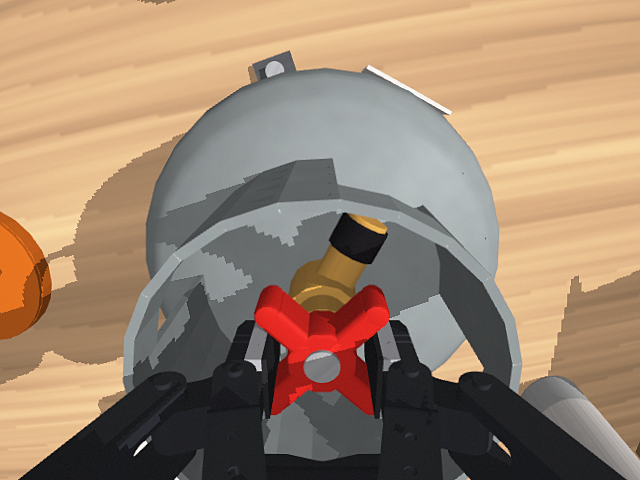

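The fingers are seated between the arms, and the 7.7 N side force says the wheel centre lies a little towards -x. I shift to null that force, then turn.

```bash
python3 - <<'E'
from h import *
P=np.array([.4786,.1661,.200])
for i in range(2):
    P[0]-=.0007
    manip.move_l(P); f=ft(6);print(P,f[0].round(2),f[1].round(3))
f=ft();m0=f[1][2]; print("m0",m0,manip.current_time(),manip.current_ee_pos())
np.save("P.npy",P)
E
```

```text
[0.4779 0.1661 0.2   ] [-5.55 -1.37  5.82] [-0.276  0.847  0.102]
[0.4772 0.1661 0.2   ] [-1.59 -2.35  4.62] [-0.364  0.153  0.091]
m0 0.08670577655588099 6.8833 [0.4774797  0.16604745 0.20024109]
```

```bash
python3 - <<'E'
from h import *
P=np.array([.4771,.1660,.200]); a0=np.deg2rad(79.8)
for th in [.1,.2,.4,.6]:
    t=manip.current_time()
    manip.move_ptp(P,down(a0-th)); t1=manip.current_time()
    f=ft(15); print(th,round(t1-t,2),round(manip.current_time(),2),f[0].round(2),f[1].round(3),round(manip.current_grip_width(),3))
R=manip.current_tcp_rot();print(np.arctan2(R[1,1],R[0,1]),a0-.6)
E
```

```text
0.1 0.25 7.26 [-0.36 -2.09  5.43] [-0.35   0.025 -0.134] 0.382
0.2 0.25 7.63 [-0.31 -2.12  5.24] [-0.38   0.036 -0.124] 0.381
0.4 0.31 8.07 [-0.55 -2.52  5.35] [-0.415  0.06  -0.113] 0.382
0.6 0.31 8.5 [-0.47 -2.4   5.58] [-0.44   0.084 -0.108] 0.379
0.7949630832308319 0.7927727430914749
```

Running free reads about −0.115 N m, close to the stated drag. I continue in small steps and watch for the change.

```bash
python3 - <<'E'
from h import *
P=np.array([.4771,.1660,.200]); a0=np.deg2rad(79.8)
th=.6; L=[]
while th<2.4:
    th+=.05
    manip.move_ptp(P,down(a0-th)); f=ft(8); L.append(f[1][2])
    print(round(th,2),f[0].round(1),f[1][2].round(3),round(manip.current_grip_width(),3))
    b=np.median(L[:6])
    if len(L)>4 and abs(L[-1]-b)>.15: break
print(manip.current_time(),b)
E
```

```text
0.65 [-0.9 -3.   5.5] -0.14 0.377
0.7 [-0.8 -2.7  5.8] -0.091 0.382
0.75 [-0.7 -2.9  5.7] -0.139 0.384
0.8 [-0.8 -2.7  5.6] -0.114 0.379
0.85 [-0.4 -2.8  5.8] -0.128 0.381
0.9 [-0.8 -2.7  5.9] -0.121 0.382
0.95 [-0.7 -2.7  5.7] -0.113 0.385
1.0 [-0.8 -2.7  6. ] -0.12 0.378
1.05 [-0.8 -3.   5.7] -0.122 0.379
1.1 [-0.5 -2.8  6. ] -0.115 0.381
1.15 [-1.  -2.8  6.1] -0.124 0.381
1.2 [-0.7 -2.9  5.8] -0.129 0.384
1.25 [-1.  -3.2  6.1] -0.137 0.38
1.3 [-1.4 -3.2  6.1] -0.127 0.385
1.35 [-1.2 -2.9  6.2] -0.107 0.379
1.4 [-1.4 -3.   6.4] -0.125 0.38
1.45 [-1.4 -3.   6.4] -0.113 0.381
1.5 [-1.3 -2.9  5.9] -0.14 0.38
1.55 [-1.5 -3.   6.2] -0.104 0.38
1.6 [-1.6 -2.9  6.6] -0.001 0.385
1.65 [-1.5 -3.   6.4] 0.116 0.382
15.15 -0.12411190252579346
```

The seat took up at about 1.56 rad. I continue in finer steps towards +0.5 N m above free-running, checking against angle × 3 N m/rad.

```bash
python3 - <<'E'
from h import *
P=np.array([.4771,.1660,.200]); a0=np.deg2rad(79.8)
th=1.65; b=-.122
while th<1.79:
    th+=.02
    manip.move_ptp(P,down(a0-th)); f=ft(15); R=manip.current_tcp_rot()
    D=f[1][2]-b
    print(round(th,3),round(a0-np.arctan2(R[1,1],R[0,1]),4),f[0].round(1),f[1].round(3),"D",round(D,3),round(manip.current_grip_width(),3))
    if D>.47: break
print(manip.current_time())
E
```

```text
1.67 1.667 [-1.3 -2.9  6.1] [-0.623  0.106  0.246] D 0.368 0.38
1.69 1.6868 [-1.5 -2.9  6. ] [-0.676  0.096  0.304] D 0.426 0.378
1.71 1.7067 [-1.3 -3.1  6.1] [-0.697  0.077  0.348] D 0.47 0.377
1.73 1.7266 [-1.3 -2.9  6.2] [-0.729  0.063  0.395] D 0.517 0.38
16.65
```

Both readings agree: torque is +0.52 N m above free-running, and 0.17 rad × 3 gives 0.51. I release, retreat and look at the cap from the wrist.

```bash
python3 - <<'E'
from h import *
manip.set_gripper(.62)
f=ft(5);print(f[0].round(2),f[1].round(3))
P=np.array([.4771,.1660,.200])
manip.move_l([P[0],P[1],.245],max_speed=.08); manip.move_l([P[0],P[1],.325],max_speed=.2)
c=manip.get_calibration("wrist"); p,d=manip.grab_frame("wrist"); cv2.imwrite("pics/w3.png",p[:,:,::-1])
X=cloud(d,c);red,_=masks(p)
r=np.hypot(X[...,0]-.4785,X[...,1]-.166)
Q=X[(abs(X[...,2]-.242)<.004)&(r<.07)&(r>.048)]; print("rim",len(Q),circr(Q))
W=X[red&(X[...,2]>.22)&(X[...,2]<.235)];v=W[:,:2]-circr(Q)[:2]; rr=np.hypot(*v.T); v=v[(rr>.015)&(rr<.032)]
print("arm angle",np.rad2deg(np.angle(np.exp(4j*np.arctan2(v[:,1],v[:,0])).mean())/4), "expect",34.8-np.rad2deg(1.727)+90)
manip.move_ptp([.4826,-.1552,.17],down(np.deg2rad(17.5))); manip.set_gripper(.6)
manip.dwell(.2)
c=manip.get_calibration("wrist"); p,d=manip.grab_frame("wrist"); cv2.imwrite("pics/w4.png",p[:,:,::-1])
X=cloud(d,c);_,o=masks(p); O=X[o&(d>0)]
b=O[(O[:,2]>.047)&(O[:,2]<.062)]; rct=cv2.minAreaRect((b[:,:2]*1000).astype(np.float32)); print("bar",len(b),b[:,2].mean(),rct,cv2.boxPoints(rct))
l=O[(O[:,2]>.012)&(O[:,2]<.024)]; print("lid",cv2.minEnclosingCircle((l[:,:2]*1000).astype(np.float32)))
print(manip.current_time(),ft(10)[0])
E
```

```text
[-0.18  0.17  0.13] [ 0.01  -0.009  0.014]
rim 4006 [0.47917451 0.16613051 0.05730211]
arm angle 33.07142356809767 expect 25.85018878090682
bar 2435 0.05316654917121615 ((483.3710632324219, -156.98260498046875), (17.81207847595215, 63.36256790161133), 16.786691665649414) [[ 465.6947  -129.22351]
 [ 483.9944  -189.88599]
 [ 501.04742 -184.7417 ]
 [ 482.74774 -124.07922]]
lid ((483.5777587890625, -156.9579315185547), 64.682861328125)
20.15 [ 0.02970826 -0.09511932  0.16784599]
```

View pics/w4.png

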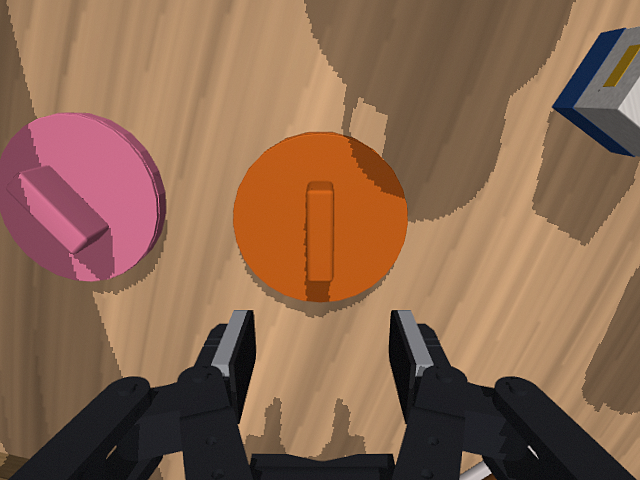

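View pics/w3.png

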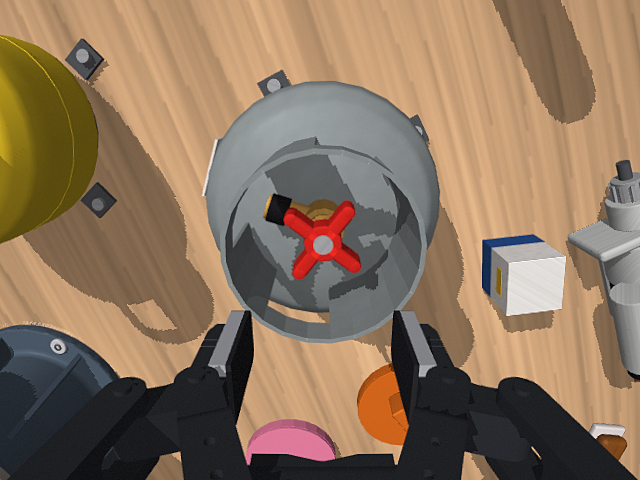

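The wheel at (322,244) rests at 33.1° against 25.9° where I let go. That 0.126 rad of ease-back fits a seat preload of about 0.5 N m relaxing to the drag level. The orange cap at (320,217) lies bar-along-pads under the gripper, so I grasp it.

```bash
python3 - <<'E'
from h import *
R=down(np.deg2rad(16.9)); C=np.array([.4821,-.1571])
manip.move_l([*C,.07],R,max_speed=.15)
manip.move_l([*C,.026],R,max_speed=.06)
print(ft(5)[0].round(2))
manip.set_gripper(0.05,45)
print(manip.current_grip_width(),ft(5)[0].round(2),manip.current_ee_pos().round(4))
manip.move_l([*C,.06],max_speed=.06)
manip.move_l([*C,.34],max_speed=.2)
print(manip.current_grip_width(),ft(8)[0].round(2))
manip.move_ptp([.4777,.166,.34],R); manip.dwell(.2)
E=manip.current_ee_pos(); print(E.round(4))
for n in ["wrist","top","scene"]:
    c=manip.get_calibration(n); p,d=manip.grab_frame(n); cv2.imwrite(f"pics/{n}5.png",p[:,:,::-1])
    X=cloud(d,c);_,o=masks(p); O=X[o&(d>0)]
    l=O[abs(O[:,2]-(E[2]-.026+.018))<.006]
    print(n,len(l),l[:,2].mean() if len(l) else 0,cv2.minEnclosingCircle((l[:,:2]*1000).astype(np.float32)) if len(l) else 0)
    np.savez(f"f5{n}.npz",X=X,p=p)
print(manip.current_time())
E
```

```text
[ 0.13 -0.24  0.25]
0.20167830590113364 [-0.43  0.23  5.8 ] [ 0.4824 -0.1572  0.0264]
0.20031592588031724 [ 0.16 -0.36 -1.41]
[0.478  0.1651 0.34  ]
wrist 46122 0.33106168932872726 ((479.7066345214844, 165.42198181152344), 64.52580261230469)
top 95 0.33265257005460974 ((478.86456298828125, 166.19659423828125), 63.01025390625)
scene 244 0.33065327428746544 ((482.42877197265625, 157.88455200195312), 62.59019470214844)
26.325
```

View pics/wrist5.png

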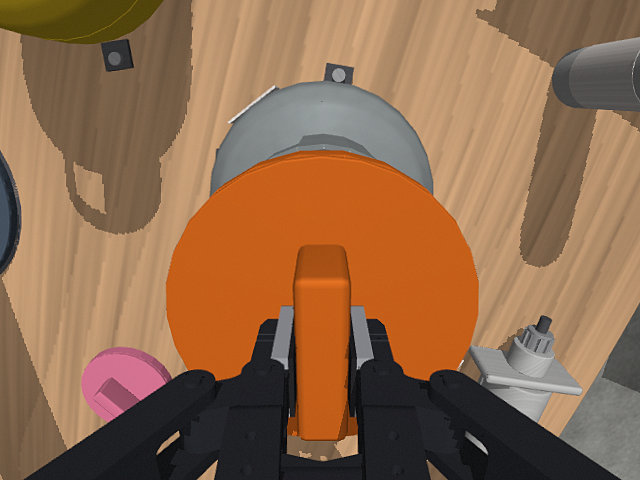

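View pics/scene5.png

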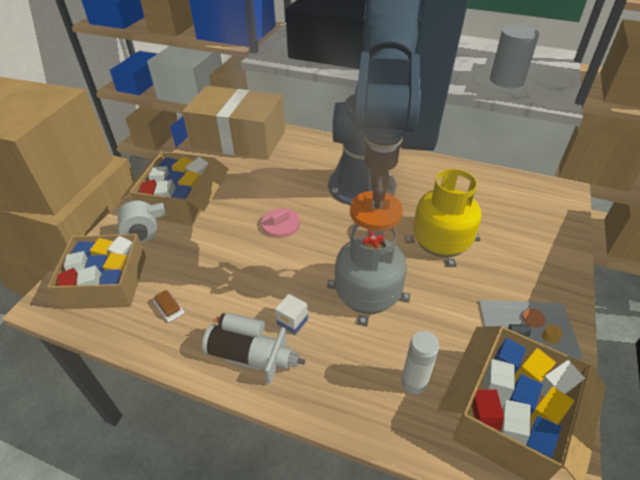

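The cap is held with its bar between the pads. By the wrist camera it is at (.4797,.1654) and the rim at (.4789,.1660), so the TCP target is (.4772,.1657), matching the touch estimate (.4774,.1658). I check that the lid is level, then lower in steps with force checks.

```bash
python3 - <<'E'
from h import *
X=np.load("f5wrist.npz")["X"];p=np.load("f5wrist.npz")["p"];_,o=masks(p)
l=X[o&(abs(X[...,2]-.331)<.006)];l=l[np.isfinite(l).all(1)]
A=np.c_[l[:,:2]-l[:,:2].mean(0),np.ones(len(l))];print("tilt",np.linalg.lstsq(A,l[:,2],rcond=None)[0])
R=down(np.deg2rad(16.9)); T=np.array([.4773,.1657])
f0=ft(10)[0]
manip.move_l([*T,.285],R,max_speed=.12); manip.dwell(.2)
print(manip.current_ee_pos().round(4),manip.current_grip_width(),f0.round(2))
z=.285
for z in [.276,.272,.270,.268,.266,.264,.262,.260,.258,.256,.255,.254]:
    manip.move_l([*T,z],R,max_speed=.025)
    f=ft(5)[0]-f0; print(z,manip.current_ee_pos().round(4),f.round(2))
    if abs(f[2])>9 or np.hypot(f[0],f[1])>8: break
print(manip.current_time())
E
```

```text
tilt [ 2.19674179e-04 -4.14929257e-03  3.31048705e-01]
[0.4776 0.1658 0.2858] 0.19951673439211093 [-0.07 -0.35 -1.18]
0.276 [0.4773 0.1657 0.276 ] [-0.17  0.02 -0.38]
0.272 [0.4773 0.1657 0.2719] [-0.03  0.22  0.23]
0.27 [0.4773 0.1657 0.27  ] [ 0.24  1.02 -0.14]
0.268 [0.4773 0.1657 0.2679] [-0.55  0.57  0.2 ]
0.266 [0.4773 0.1657 0.2659] [-0.14  0.23 -0.25]
0.264 [0.4773 0.1657 0.2639] [0.2  0.62 0.06]
0.262 [0.4773 0.1657 0.2619] [ 0.17  0.26 -0.28]
0.26 [0.4773 0.1657 0.2599] [-0.14  0.39 -0.07]
0.258 [0.4773 0.1657 0.2579] [-0.03  0.51 -0.41]
0.256 [0.4773 0.1657 0.2559] [0.05 0.27 0.29]
0.255 [0.4773 0.1657 0.255 ] [ 0.2   0.38 -0.24]
0.254 [0.4775 0.1657 0.2544] [-1.04 -0.21  5.25]
31.0333
```

The cap slid over the collar with no side force and bottomed exactly at the expected height (0.2544 − 0.026 = 0.228). I press it firmly, release, retreat and look.

```bash
python3 - <<'E'
from h import *
R=down(np.deg2rad(16.9)); T=np.array([.4773,.1657])
for z in [.253,.252,.251]:
    manip.move_l([*T,z],R,max_speed=.02); f=ft(5)[0]; print(z,manip.current_ee_pos().round(4),f.round(2))
    if f[2]>14: break
manip.move_l([*T,.2542],R,max_speed=.02)
manip.set_gripper(.45); manip.dwell(.2)
print(ft(5)[0].round(2))
manip.move_l([*T,.30],R,max_speed=.08); manip.move_l([*T,.36],R,max_speed=.15); manip.dwell(.2)
for n in ["wrist","scene","top"]:
    c=manip.get_calibration(n); p,d=manip.grab_frame(n); cv2.imwrite(f"pics/{n}6.png",p[:,:,::-1])
    if n=="scene": cv2.imwrite("pics/scene6c.png",cv2.resize(p[160:330,290:500][:,:,::-1],None,fx=3.5,fy=3.5,interpolation=cv2.INTER_CUBIC))
    X=cloud(d,c);_,o=masks(p);l=X[o&(abs(X[...,2]-.246)<.008)]
    A=np.c_[l[:,:2]-l[:,:2].mean(0),np.ones(len(l))]
    print(n,len(l),"tilt,z",np.linalg.lstsq(A,l[:,2],rcond=None)[0].round(4),cv2.minEnclosingCircle((l[:,:2]*1000).astype(np.float32)))
print(manip.current_time())
E
```

```text
0.253 [0.4775 0.1657 0.2543] [-5.35 -1.55 14.37]
[-0.3  -0.27  0.37]
wrist 25967 tilt,z [ 2.000e-04 -1.400e-03  2.455e-01] ((479.19781494140625, 165.7813262939453), 64.7519302368164)
scene 506 tilt,z [ 0.0037 -0.0008  0.245 ] ((481.2665710449219, 162.927978515625), 63.5444450378418)
top 170 tilt,z [-0.006   0.0019  0.2469] ((478.0107421875, 165.75424194335938), 63.07119369506836)
33.775
```

View pics/scene6c.png

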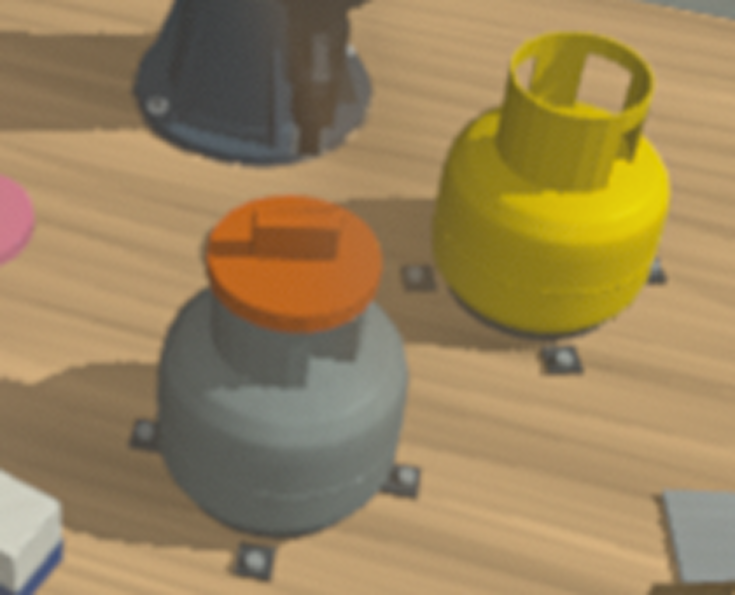

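View pics/wrist6.png

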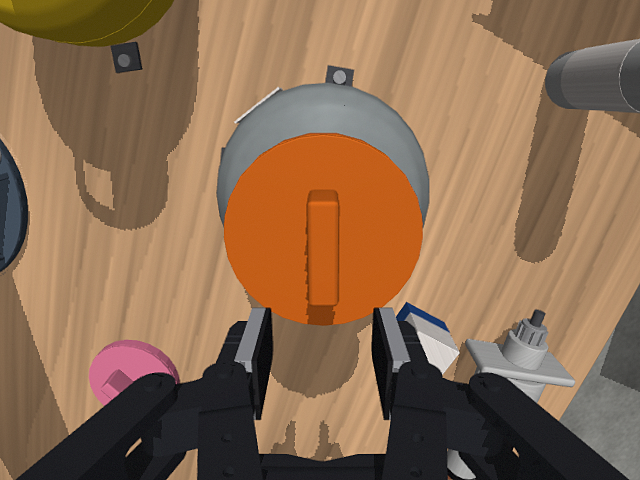

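The cap sits level on the grey collar: lid top at 0.2455 m against 0.246 m expected, tilt about 0.1°. The gripper is clear, so I hand the job in.

```bash
python3 - <<'E'
from bench import manip
manip.sign_off(); print(manip.current_time())
E
```

```text
the job is handed in; nothing more can be done
the job is handed in; nothing more can be done
```

The handwheel is shut hand-tight and the orange cap is fully down and level on the grey cylinder's collar. I handed the job in at about 34 s of the 72 s allowed.

- **Valve:** I gripped the handwheel between its arms and turned it clockwise 1.73 rad. The soft seat took up at about 1.56 rad, and I stopped at about 0.52 N m above the free-running torque. After I let go it eased back 0.126 rad, which fits about 0.5 N m on the seat.
- **Cap:** It slid over the collar with no noticeable side force and bottomed at the expected height. I pressed it with about 14 N and let go. The last wrist picture puts the lid top at 245.5 mm (246 mm expected), with a tilt of about 0.1°.
- **Bystanders:** I touched none of the other things on the bench.

**Readings that disagreed:**
- **Torque offset:** The free-running torque read −0.12 N m, the opposite sign to what I expected. I therefore worked from the change in torque and checked it against the turn angle.
- **Camera bias:** The wrist camera read about 1.5 mm high in x compared with touch. I corrected for that before placing the cap.
- **Final tilt:** The scene and top cameras gave tilts of about 0.2° and 0.35°, from far fewer points than the wrist camera.

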